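# Pop open the touch-latch spice cupboard

## Task

Two small handleless cupboards stand on the worktop; open the wider one with your fingertips alone. Press its door in near its free, right-hand edge until the catch clicks, take your hand away so that the spring pops the door ajar, then reach behind the free edge and push the door wide open, to about a right angle, and leave it. Do not pinch the door, do not press or open the narrow cupboard, and do not move or pick up the cup, spice jar and tin standing around.

Things in the scene. Friction and masses are not known exactly. Their poses are not given: they have to be found in the camera images.
- wide: The wider cupboard, fixed: light wood box 190 mm wide (its y), 130 mm deep (its x), 160 mm high. Origin at the centre of its underside; front along its own -x. A white-faced upright door covers the front, hinged at the left (+y) as the robot sees it, free edge at the right (-y); the door front lies 84 mm in front of the origin.
- wide_door (a joint): Angle of the wide door, rad: 0 shut, positive opens towards the robot, stop at 1.8. Shut, a touch catch holds it; pressed in about 4 mm at the free edge (to -0.025; hard stop at -0.032; 3 to 5 N) the catch lets go for good. When the finger goes away a spring pushes the door to about 0.33. Beyond that it swings with light friction (0.03 N m) and stays where it is left.
- wide_press (a point): Point on the front face of the wide cupboard's door where to press: 30 mm from the free edge, 40 mm below the cupboard's top (height 120 mm). Moves with the door; its x axis looks along the door's inward normal (into the cupboard when shut), its y axis from the free edge towards the hinge.
- wide_edge (a point): Middle of the free edge's thickness of the wide door, at height 120 mm, 186 mm from the hinge axis. Axes as wide_press. The door is 18 mm thick over the faces (edge 12 mm), 156 mm high (2 to 158 mm).
- wide_hinge (a point): Point on the vertical hinge axis of the wide door, at height 120 mm; the door's mid-thickness lies 6 mm outward of this axis.
- wide_leaf: The whole leaf of the wide door. Origin on the hinge axis at worktop height; axes as wide_press. Ajar, its free edge stands about 60 mm out from the cupboard; pushed shut again, the catch does not grip.
- wide_front: White front face of the wide door (the side pressed), a 3 mm skin. Origin as wide_leaf.
- wide_back: White back face of the wide door (the side pushed to swing it open), a 3 mm skin. Origin as wide_leaf. Low on it, 33 mm from the free edge and below 45 mm height, a small steel strike sticks 45 mm out backwards; the rest is flat. The spring's pin pushes at mid-width, 136 mm high, and comes 25 mm out of the cupboard.
- narrow: The narrow cupboard, same look and height, 120 mm wide, also with a touch-latch door hinged at its left. Fixed. Origin at the centre of its underside, front along its own -x. To be left alone.
- narrow_door (a joint): Angle of the narrow cupboard's door, rad: 0 shut, positive open, negative pressed in.
- mug: Bystander: small green and white cup, 64 x 89 x 48 mm high, loose, in front of the narrow cupboard. Origin at its underside.
- pepper: Bystander: spice jar with a red cap, 45 mm across, 106 mm high, loose, in front of the narrow cupboard. Origin at its underside.
- tin: Bystander: food tin 75 mm across, 58 mm high, loose, in front of the wide cupboard's free side, clear of its door. Origin at its underside.

How it is judged:
On the way, in this order (a step that is already met when the one before it is completed fails the run):
1. the wide door is pressed in far enough to work the catch (value of joint wide_door below -0.015 rad), for 0.02 s.
2. the hand is off the door and the spring has popped it ajar (value of joint wide_door between 0.15 and 0.8 rad and contact force between the arm and wide_leaf below 0.1 N), for 0.2 s.
At the end, for the whole second after the job is handed in: the wide door stands open by more than 1.3 rad (75 degrees) at rest, the narrow cupboard is shut, and cup, spice jar and tin are within 20 mm of where they stood (value of joint wide_door above 1.3 rad and velocity of joint wide_door between -0.05 and 0.05 rad/s and value of joint narrow_door between -0.015 and 0.03 rad and distance of each of mug, pepper, tin from where it was at the start of the episode below 0.02 m); the robot touches nothing.
It fails at once if the narrow cupboard's door pressed in or opened (value of joint narrow_door below -0.015 rad or value of joint narrow_door above 0.03 rad).
It fails at once if the wide door pinched between the fingers (pushed on front and back at once) (contact force between the fingers and wide_front above 1 N and contact force between the fingers and wide_back above 1 N).
It fails at once if cup, spice jar or tin moved or lifted by more than 20 mm (distance of any of mug, pepper, tin from where it was at the start of the episode above 0.02 m).
It fails at once if cup, spice jar or tin tipped over (angle between any of mug, pepper, tin's own z axis and vertical above 0.5 rad).
It also fails if it takes over 53 s, if anything falls off the work surface, if the arm or the gripper's body presses on something with over 40 N, if the wrist force passes 120 N, or if a joint passes its speed limit or range.

## Robot

A 6-joint arm with a two-finger parallel gripper is mounted at the origin on a cart in front of the work surface, level with it; the furniture and walls round the work are solid. World frame = base frame: x ahead of the robot, y to its left, z up, the work surface at z = 0. Lengths are in m, angles in rad, forces in N, time in s.
With the tool pointing down it reaches from about 0.225 to 0.725 m from the base axis. Payload 3.1 kg.
Tool frame: the origin (TCP) lies midway between the tips of the shut fingers; the grasp point (between the pads) lies 19 mm behind it; z points along the fingers, y is the line along which they close (so a half turn about z gives the same grasp; the last joint's range is limited). The gripper opens to 85 mm and grips with 20 to 120 N. Pads are 22 mm wide; open, the fingers measure 114 mm over their backs; the gripper's body (76 mm by 85 mm) begins 54 mm behind the grasp point. The pads swing forward as they close: fully open they stand 13 mm farther back than shut.
Start: joints at [-1.27, 0.048, 0.099, 1.622, 0, 1.443], TCP at [0.218, -0.477, 0.231] pointing down, gripper open.
Joint ranges: [-2.91, 2.91], [-0.99, 1.94], [-1.21, 1.42], [-2.12, 2.29], [-1.49, 1.47], [-3.14, 3.14]. Speed limits (rad/s): [2.79, 2.79, 3.14, 3.14, 3.14, 3.14].

## Interface

Orientations are given as a unit quaternion [w, x, y, z].
In Python, from cell import robot, optics, hand_in, nets gives the robot as it stands.
- The arm moves only by the tool apply_moves, never from a script. Its argument "series" is a list of rows, each a list of 2 entries, a list of its own where there are three numbers: the shift along the tool's x, y, z scaled (see below), then the turn, a rotation vector about the tool's x, y, z scaled (see below). A call has 1 to 8 rows; each row shifts and turns the commanded pose from where the row before left it, along the tool's axes as they then stand; what a row does not reach is not made up. The controller multiplies each number of a shift by 2.5 cm and each number of a turn by 8 degrees. A row lasts 1/10 s, in which the tool goes at most 50 mm and 8.59 degrees, less where a joint would pass 70% of its speed; a pose out of reach is approached as far as the arm can. A call with a number of a shift or a turn outside -1 to 1 is refused whole. A call with a gripper value outside its range is refused whole. "hand" is the opening, from -1 (shut) to 1 (fully open), so that 0 is half open, set as the call begins (left out, the last holds). The fingers move at their own pace and stop on an object; the grip force is fixed at half the most. Time passes only in rows, so rows that do not move let the fingers close. It gives the time, the measured TCP pose, the force, the opening and the grip force at its end, in the units of the state.
- robot.sense(): the state, without advancing time (a new reading comes with each control period).
- optics.get_image(name): name is "scene" or "top"; returns a dict with "color" (384x512x3 uint8, blue, green, red), "fx", "fy", "cx", "cy" (pixels), "k1" (the pictures are not rectified: a ray, as slopes to the right and down, at radius r is drawn at 1 + k1 r^2 times it, then the intrinsics apply), "R" (3x3) and "t" (3): a world point X has camera coordinates R X + t. Camera axes: x right, y down, z forward; pixel columns grow to the right and rows downward; lengths in m; the calibration is good to about 2 mm. A picture is of the moment at which its call begins. There is no depth.
- hand_in(): hands the job in; it is judged then, once.
Trained networks look in the newest picture that a camera, given by its name, has taken for a name from the list of things; names that differ only in an ending like _2 or _b are one class to them, and where a whole thing is asked for, a point or a joint stands for the part that bears it (a point fixed in the world has none). Each returns a list of dicts, best first, with "score" (0 to 1); they miss things now and then, are a little off and sometimes report something else, mostly with a low value. They report only what shows in the picture. A call takes as long as a camera call.
- nets.recognise(thing, camera): "centre" ([row, column] in pixels, amid what is visible of it).
- nets.silhouettes(thing, camera): "region" (384x512 bool, what is visible of it) and "centre" ([row, column] in pixels, amid what is visible of it).
- nets.place_of(thing, camera): "centre" ([row, column] in pixels: a listed point, or the origin of a listed thing).
The state is a dict: "time": time; "joint_pos": joint angles; "qvel": joint speeds; "joint_efforts": joint torques, N m; "tool_pos": TCP position; "tool_rot": TCP orientation; "contact_force": force on the tool from outside, world axes, zero at the start; "ft_torque": the same for the moment, N m; "gripper_width": finger opening in m; "finger_force": force on a finger pad.
Only numpy, scipy, OpenCV 4.12 (cv2) and the standard library are available. Lean on these libraries where they do the work, as an engineer would, in place of code of your own. Each camera call takes 0.05 s, during which the arm holds its last target. There are 200 camera calls.

## Working session

There is one attempt and no reset: what is moved stays moved. The work goes in short steps, Python scripts to look and compute and a tool call to move; the robot and the scene stay as the last step left them, time stands still between calls to the robot, and variables do not carry over. Pictures are saved under pics/ and viewed, at most 10 in all, crops included, and the job is handed in when it is done.

Besides the shell and the picture viewer there is one more tool, called after "Call:" in YAML: its name, and indented under it one key for each argument. apply_moves: Moves the arm, as the interface text tells. Shifts and turns lie within -1 to 1; 1 stands for 2.5 cm of shift or 8 degrees of turn. Its arguments: {"type":"object","properties":{"series":{"type":"array","items":{"type":"array"}},"hand":{"type":"number"}},"required":["series"]}

```bash
mkdir -p pics; cat > h.py <<'E'
import numpy as np, cv2
from cell import robot, optics, hand_in, nets
def ray(im,px):
    v,u=px
    K=np.array([[im['fx'],0,im['cx']],[0,im['fy'],im['cy']],[0,0,1.]])
    p=cv2.undistortPoints(np.array([[[u,v]]],float),K,np.array([im['k1'],0,0,0.]))[0,0]
    R=np.array(im['R']);t=np.array(im['t'])
    return -R.T@t, R.T@np.array([p[0],p[1],1])
def atz(im,px,z):
    o,d=ray(im,px); return o+d*(z-o[2])/d[2]
def tri(a,pa,b,pb):
    o1,d1=ray(a,pa);o2,d2=ray(b,pb)
    s=np.linalg.lstsq(np.c_[d1,-d2],o2-o1,rcond=None)[0]
    p,q=o1+s[0]*d1,o2+s[1]*d2
    return (p+q)/2,np.linalg.norm(p-q)
E
python3 - <<'E'
from h import *
np.set_printoptions(precision=3,suppress=True)
ims={c:optics.get_image(c) for c in('scene','top')}
for c in ims: cv2.imwrite(f'pics/{c}0.png',ims[c]['color'])
Z=dict(wide=0,wide_press=.12,wide_edge=.12,wide_hinge=.12,wide_leaf=0,narrow=0,mug=0,pepper=0,tin=0)
for n,z in Z.items():
    r={}
    for c in ims:
        l=nets.place_of(n,c)
        if l: r[c]=l[0]['centre'];print(n,c,round(l[0]['score'],2),np.array(r[c]),atz(ims[c],r[c],z))
    if len(r)==2: print('   tri',*tri(ims['scene'],r['scene'],ims['top'],r['top']))
s=robot.sense();print(s['time'],s['tool_pos'],s['tool_rot'])
for c in ims: o,_=ray(ims[c],(0,0));print(c,o)
E
```

```text
wide scene 0.82 [184.6 244.8] [ 0.661 -0.114  0.   ]
wide top 0.92 [187.7 297.4] [ 0.664 -0.12   0.   ]
   tri [ 0.667 -0.118 -0.007] 0.002168455165195579
wide_press scene 0.56 [165.4 272.1] [ 0.578 -0.179  0.12 ]
wide_press top 0.63 [189.  308.9] [ 0.598 -0.183  0.12 ]
   tri [ 0.59  -0.184  0.118] 0.015949446993844037
wide_edge scene 0.91 [158.5 275.3] [ 0.597 -0.215  0.12 ]
wide_edge top 0.72 [197.1 316.4] [ 0.58  -0.219  0.12 ]
   tri [ 0.592 -0.216  0.115] 0.014098464396485558
wide_hinge scene 0.73 [186.2 243.2] [ 0.57  -0.029  0.12 ]
wide_hinge top 0.69 [175.9 267.9] [ 0.579 -0.04   0.12 ]
   tri [ 0.583 -0.037  0.108] 0.006575490836988353
wide_leaf scene 0.66 [206.4 242.1] [ 0.582 -0.03   0.   ]
wide_leaf top 0.95 [195.4 263.2] [ 0.575 -0.028  0.   ]
   tri [ 0.577 -0.028  0.003] 0.0061383601851531
narrow scene 0.63 [236.3 173.3] [0.642 0.245 0.   ]
narrow top 0.65 [145.7 208.3] [0.675 0.264 0.   ]
   tri [0.645 0.25  0.02 ] 0.027831031235712487
mug scene 0.85 [263.  190.1] [0.51  0.269 0.   ]
mug top 0.39 [172.9 182.4] [0.518 0.28  0.   ]
   tri [0.507 0.272 0.012] 0.007464265083257266
pepper scene 0.76 [283.8 204.4] [0.413 0.283 0.   ]
tin scene 0.72 [177.2 291.1] [ 0.566 -0.279  0.   ]
1.0 [ 0.218 -0.477  0.231] [ 0.     0.977  0.213 -0.   ]
scene [-0.237  0.651  1.218]
top [-0.309 -0.459  1.456]
```

```bash
python3 - <<'E'
import cv2,numpy as np
a=cv2.imread('pics/scene0.png')[100:320,130:350];b=cv2.imread('pics/top0.png')[100:320,160:380]
cv2.imwrite('pics/v0.png',np.hstack([cv2.resize(x,(400,400),interpolation=cv2.INTER_CUBIC) for x in(a,b)]))
E
```

```text
(no output)
```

View pics/v0.png

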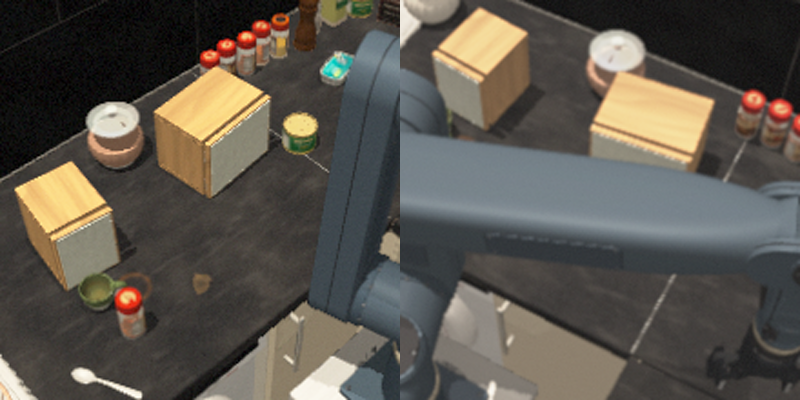

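The picture shows the wide cupboard upper centre (scene approx. row 165, col 245), its white door facing the robot. The tin is to its right (row 172, col 294), and the top camera is partly blocked by the arm. I'll refine the yaw with a silhouette fit, and close and raise the hand meanwhile.

```bash
cat > fit.py <<'E'
from h import *
from scipy.optimize import minimize
im=optics.get_image('scene'); m=nets.silhouettes('wide','scene')[0]['region'].astype(np.uint8)
for n in('wide_leaf',):
    l=nets.silhouettes(n,'scene')
    if l: m|=l[0]['region'].astype(np.uint8)
K=np.array([[im['fx'],0,im['cx']],[0,im['fy'],im['cy']],[0,0,1.]]);R=np.array(im['R']);t=np.array(im['t'])
C=np.array([[x,y,z] for x in(-.084,.065) for y in(-.095,.095) for z in(0,.16)])
def proj(P): return cv2.projectPoints(np.array(P,float),cv2.Rodrigues(R)[0],t,K,np.array([im['k1'],0,0,0.]))[0].reshape(-1,2)
def cost(p):
    c,s=np.cos(p[2]),np.sin(p[2]);X=C@np.array([[c,s,0],[-s,c,0],[0,0,1]])+[p[0],p[1],0]
    h=cv2.convexHull(proj(X).astype(np.float32));q=np.zeros((384*4,512*4),np.uint8)
    cv2.fillConvexPoly(q,np.round((h*4+1.5)*16).astype(np.int32),1,shift=4)
    return np.abs(cv2.resize(q.astype(np.float32),(512,384),interpolation=cv2.INTER_AREA)-m).sum()
b=min((minimize(cost,[.664,-.118,y],method='Nelder-Mead',options=dict(initial_simplex=[[.664,-.118,y],[.674,-.118,y],[.664,-.108,y],[.664,-.118,y+.1]])) for y in(-.05,.06,.15)),key=lambda r:r.fun)
print('fit',b.x.round(4),b.fun,m.sum())
x,y,a=b.x;c,s=np.cos(a),np.sin(a)
for n,p in dict(press=(-.084,-.063),edge=(-.075,-.093),edgefront=(-.084,-.093),hinge=(-.069,.093)).items(): print(n,round(x+c*p[0]-s*p[1],4),round(y+s*p[0]+c*p[1],4))
E
python3 fit.py; python3 - <<'E'
from h import *
im=optics.get_image('scene')
for n in('tin','pepper','mug'):
    l=nets.place_of(n,'scene'); print(n,atz(im,l[0]['centre'],0).round(3) if l else None)
E
```

```text
fit [ 0.6573 -0.111   0.1229] 87.0 3255
press 0.5817 -0.1838
edge 0.5943 -0.2125
edgefront 0.5854 -0.2136
hinge 0.5775 -0.0272
tin [ 0.545 -0.285  0.   ]
pepper [0.43  0.283 0.   ]
mug [0.503 0.286 0.   ]
```

Call:
apply_moves:
  hand: -1
  series:
    - [[0,0,0],[0,0,1]]
    - [[0,0,0],[0,0,1]]
    - [[0,0,0],[0,0,0]]

```text
time: 1.65
tool_pos: [0.2183, -0.4775, 0.2313]
tool_rot: [-0.0, 0.997, 0.075, 0.0]
contact_force: [0.3, 0.2, 1.3]
gripper_width: 0.044
finger_force: 0.0
```

Call:
apply_moves:
  series:
    - [[0.95,-0.63,0],[0,0,0]]
    - [[0.95,-0.63,0],[0,0,0]]
    - [[0.95,-0.63,0],[0,0,0]]
    - [[0.95,-0.63,0],[0,0,0]]
    - [[0.95,-0.63,0],[0,0,0]]
    - [[0.95,-0.63,0],[0,0,0]]
    - [[0.95,-0.63,0],[0,0,0]]
    - [[0.95,-0.63,0],[0,0,0]]

```text
time: 2.45
tool_pos: [0.3882, -0.3237, 0.2314]
tool_rot: [0.0, 0.997, 0.076, 0.0]
contact_force: [0.5, -0.8, -0.2]
gripper_width: 0.0
finger_force: 0.0
```

Call:
apply_moves:
  series:
    - [[0.9,-0.63,0],[0,0,0]]
    - [[0.9,-0.63,0],[0,0,0]]
    - [[0.9,-0.63,0],[0,0,0]]
    - [[0.9,-0.63,0],[0,0,0]]
    - [[0.9,-0.63,0],[0,0,0]]
    - [[0.9,-0.63,0],[0,0,0]]
    - [[0.6,-0.63,0],[0,0,0]]
    - [[0,0,0],[0,0,0]]

```text
time: 3.25
tool_pos: [0.5205, -0.1911, 0.231]
tool_rot: [-0.0, 0.997, 0.078, 0.0]
contact_force: [-0.3, 0.2, -0.1]
gripper_width: -0.0003
finger_force: 0.0
```

Call:
apply_moves:
  series:
    - [[0,0,0.95],[0,0,0]]
    - [[0,0,0.95],[0,0,0]]
    - [[0,0,0.95],[0,0,0]]
    - [[0,0,0.95],[0,0,0]]
    - [[0,0,0.95],[0,0,0]]
    - [[0,0,0],[0,0,0]]

```text
time: 3.85
tool_pos: [0.5159, -0.1925, 0.1083]
tool_rot: [-0.002, 0.997, 0.075, -0.004]
contact_force: [-1.3, 0.3, -0.9]
gripper_width: -0.0002
finger_force: 0.0
```

```bash
cat > pic.py <<'E'
from h import *
import sys
A=optics.get_image('scene')['color'][100:320,130:350];B=optics.get_image('top')['color'][100:320,200:420]
cv2.imwrite(f'pics/{sys.argv[1]}.png',np.hstack([cv2.resize(x,(400,400),interpolation=cv2.INTER_CUBIC) for x in(A,B)]))
E
python3 pic.py v1
```

```text
(no output)
```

View pics/v1.png

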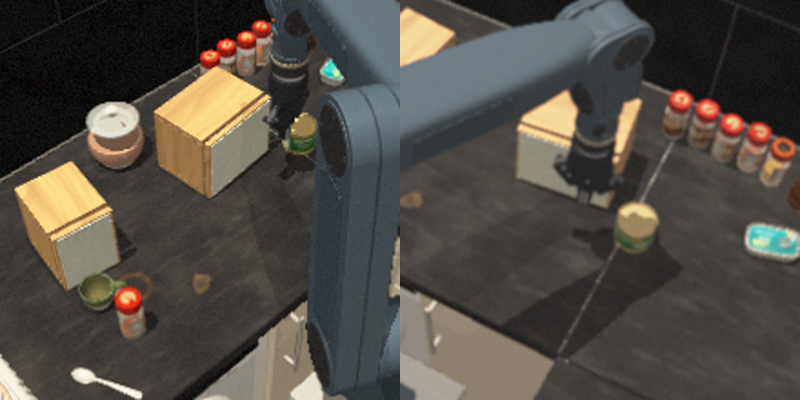

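The gripper is upright in front of the door, near its free edge (top view about row 205, col 525), and clear of the tin. Next I approach slowly.

Call:
apply_moves:
  series:
    - [[0.6,0,0],[0,0,0]]
    - [[0.6,0,0],[0,0,0]]
    - [[0.2,0,0],[0,0,0]]
    - [[0,0,0],[0,0,0]]
    - [[0,0,0],[0,0,0]]

```text
time: 4.45
tool_pos: [0.5539, -0.1884, 0.1135]
tool_rot: [0.0, 0.997, 0.075, 0.0]
contact_force: [-0.1, 0.2, 0.4]
gripper_width: -0.0001
finger_force: 0.0
```

Call:
apply_moves:
  series:
    - [[0.15,0,0],[0,0,0]]
    - [[0.15,0,0],[0,0,0]]
    - [[0,0,0],[0,0,0]]
    - [[0,0,0],[0,0,0]]

```text
time: 4.85
tool_pos: [0.5612, -0.1868, 0.1125]
tool_rot: [-0.0, 0.997, 0.075, -0.0]
contact_force: [-0.7, 0.6, 0.0]
gripper_width: 0.0002
finger_force: 0.0
```

Call:
apply_moves:
  series:
    - [[0.12,0,0],[0,0,0]]
    - [[0.12,0,0],[0,0,0]]
    - [[0,0,0],[0,0,0]]
    - [[0,0,0],[0,0,0]]

```text
time: 5.25
tool_pos: [0.5673, -0.1859, 0.1125]
tool_rot: [-0.0, 0.997, 0.075, -0.0]
contact_force: [-0.3, 0.9, 0.1]
gripper_width: -0.0
finger_force: 0.0
```

Call:
apply_moves:
  series:
    - [[0.1,0,0],[0,0,0]]
    - [[0,0,0],[0,0,0]]
    - [[0,0,0],[0,0,0]]

```text
time: 5.55
tool_pos: [0.5695, -0.1857, 0.1125]
tool_rot: [0.0, 0.997, 0.075, -0.0]
contact_force: [0.1, -1.1, -0.0]
gripper_width: -0.0001
finger_force: 0.0
```

Call:
apply_moves:
  series:
    - [[0.1,0,0],[0,0,0]]
    - [[0,0,0],[0,0,0]]
    - [[0,0,0],[0,0,0]]

```text
time: 5.85
tool_pos: [0.572, -0.1855, 0.1125]
tool_rot: [0.0, 0.997, 0.075, -0.0]
contact_force: [-1.9, -1.9, 0.6]
gripper_width: 0.0003
finger_force: 0.0
```

Call:
apply_moves:
  series:
    - [[0.1,0,0],[0,0,0]]
    - [[0,0,0],[0,0,0]]
    - [[0,0,0],[0,0,0]]

```text
time: 6.15
tool_pos: [0.5738, -0.1851, 0.1124]
tool_rot: [0.0, 0.997, 0.075, -0.001]
contact_force: [-4.5, -3.0, 1.0]
gripper_width: 0.0001
finger_force: 0.0
```

Call:
apply_moves:
  series:
    - [[0.1,0,0],[0,0,0]]
    - [[0,0,0],[0,0,0]]
    - [[0,0,0],[0,0,0]]

```text
time: 6.45
tool_pos: [0.5737, -0.185, 0.1122]
tool_rot: [0.0, 0.997, 0.074, -0.004]
contact_force: [-10.5, -2.7, 4.3]
gripper_width: -0.0002
finger_force: 0.0
```

Call:
apply_moves:
  series:
    - [[0.08,0,0],[0,0,0]]
    - [[0,0,0],[0,0,0]]
    - [[0,0,0],[0,0,0]]

```text
time: 6.75
tool_pos: [0.5737, -0.185, 0.1122]
tool_rot: [0.0, 0.997, 0.074, -0.006]
contact_force: [-16.5, -3.8, 6.1]
gripper_width: -0.0003
finger_force: 0.0
```

Call:
apply_moves:
  series:
    - [[-0.8,0,0],[0,0,0]]
    - [[-0.8,0,0],[0,0,0]]
    - [[-0.8,0,0],[0,0,0]]
    - [[-0.8,0,0],[0,0,0]]
    - [[-0.8,0,0],[0,0,0]]
    - [[-0.8,0,0],[0,0,0]]
    - [[0,0,0],[0,0,0]]
    - [[0,0,0],[0,0,0]]

```text
time: 7.55
tool_pos: [0.4616, -0.202, 0.113]
tool_rot: [0.0, 0.997, 0.075, 0.001]
contact_force: [0.5, 0.5, -0.5]
gripper_width: 0.0001
finger_force: 0.0
```

```bash
python3 pic.py v2; python3 - <<'E'
from h import *
ims={c:optics.get_image(c) for c in('scene','top')}
for n,z in dict(wide_edge=.12,wide_press=.12,wide_hinge=.12,tin=0).items():
    r={}
    for c in ims:
        l=nets.place_of(n,c)
        if l: r[c]=l[0]['centre'];print(n,c,round(l[0]['score'],2),atz(ims[c],r[c],z).round(3))
E
```

```text
wide_edge scene 0.6 [ 0.538 -0.207  0.12 ]
wide_press scene 0.88 [ 0.508 -0.17   0.12 ]
wide_hinge scene 0.78 [ 0.562 -0.029  0.12 ]
wide_hinge top 0.66 [ 0.574 -0.034  0.12 ]
tin scene 0.43 [ 0.554 -0.286  0.   ]
tin top 0.77 [ 0.567 -0.294  0.   ]
```

View pics/v2.png

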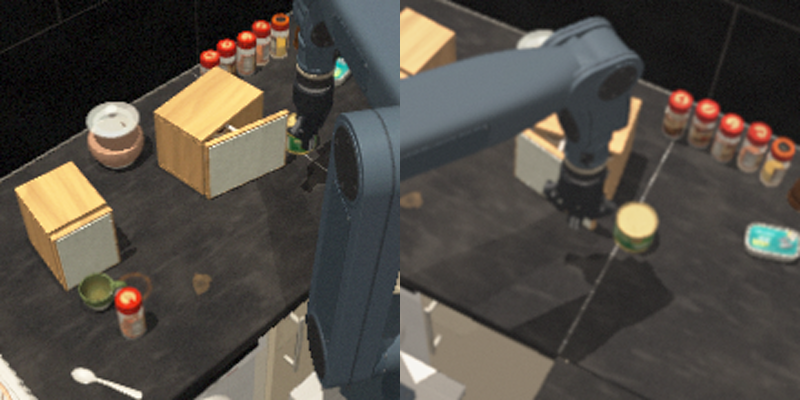

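The door has popped ajar, with its free edge at about (0.535, -0.21). Now I go round the edge.

Call:
apply_moves:
  series:
    - [[-0.2,0.82,-0.15],[0,0,0]]
    - [[-0.2,0.82,-0.15],[0,0,0]]
    - [[-0.2,0.82,-0.15],[0,0,0]]
    - [[0,0,0],[0,0,0]]

```text
time: 8.55
tool_pos: [0.455, -0.2676, 0.1245]
tool_rot: [0.001, 0.997, 0.073, 0.001]
contact_force: [-0.8, 0.8, 0.3]
gripper_width: -0.0001
finger_force: 0.0
```

Call:
apply_moves:
  series:
    - [[0.8,0.1,0],[0,0,0]]
    - [[0.8,0.1,0],[0,0,0]]
    - [[0.8,0.1,0],[0,0,0]]
    - [[0.8,0.1,0],[0,0,0]]
    - [[0.8,0.1,0],[0,0,0]]
    - [[0.8,0.1,0],[0,0,0]]
    - [[0,0,0],[0,0,0]]
    - [[0,0,0],[0,0,0]]

```text
time: 9.35
tool_pos: [0.5753, -0.2612, 0.1233]
tool_rot: [-0.0, 0.997, 0.075, -0.001]
contact_force: [-0.4, 0.4, -0.3]
gripper_width: 0.0002
finger_force: 0.0
```

Call:
apply_moves:
  series:
    - [[0.06,-0.61,0],[0,0,0]]
    - [[0.06,-0.61,0],[0,0,0]]
    - [[0.06,-0.61,0],[0,0,0]]
    - [[0.06,-0.61,0],[0,0,0]]
    - [[0,0,0],[0,0,0]]

```text
time: 9.85
tool_pos: [0.5722, -0.198, 0.1242]
tool_rot: [-0.0, 0.997, 0.076, -0.0]
contact_force: [-0.2, -0.3, 0.4]
gripper_width: -0.0002
finger_force: 0.0
```

```bash
python3 pic.py v3
```

```text
(no output)
```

View pics/v3.png

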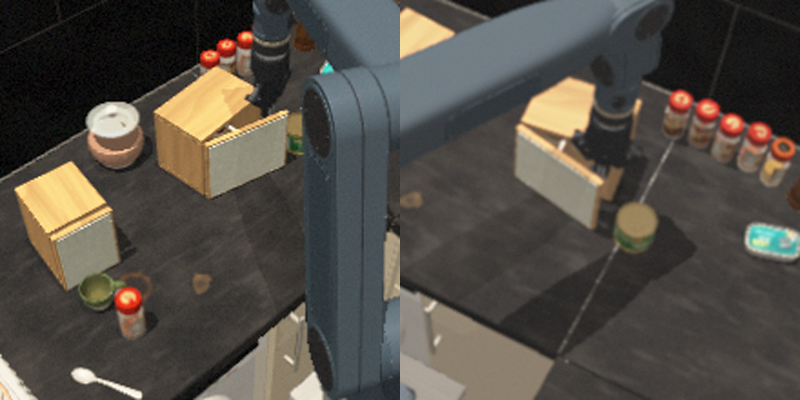

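The fingers are behind the free edge, between the door and the box (top view about row 165, col 600). Now the sweep.

Call:
apply_moves:
  series:
    - [[-0.36,-0.22,0],[0,0,0]]
    - [[-0.36,-0.22,0],[0,0,0]]
    - [[-0.36,-0.22,0],[0,0,0]]
    - [[-0.36,-0.22,0],[0,0,0]]
    - [[-0.52,-0.37,0],[0,0,0]]
    - [[-0.52,-0.37,0],[0,0,0]]
    - [[-0.52,-0.37,0],[0,0,0]]
    - [[-0.52,-0.37,0],[0,0,0]]

```text
time: 10.75
tool_pos: [0.4767, -0.1563, 0.1241]
tool_rot: [0.0, 0.997, 0.074, 0.001]
contact_force: [1.5, -0.1, 0.5]
gripper_width: 0.0004
finger_force: 0.3
```

Call:
apply_moves:
  series:
    - [[-0.33,-0.55,0],[0,0,0]]
    - [[-0.33,-0.55,0],[0,0,0]]
    - [[-0.33,-0.55,0],[0,0,0]]
    - [[-0.33,-0.55,0],[0,0,0]]
    - [[-0.11,-0.4,0],[0,0,0]]
    - [[-0.08,-0.3,0],[0,0,0]]
    - [[-0.05,-0.3,0],[0,0,0]]
    - [[-0.05,-0.3,0],[0,0,0]]

```text
time: 11.55
tool_pos: [0.4241, -0.0749, 0.1239]
tool_rot: [0.0, 0.997, 0.075, 0.0]
contact_force: [1.6, -1.2, -0.8]
gripper_width: 0.0001
finger_force: 0.2
```

```bash
python3 pic.py v4
```

```text
(no output)
```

View pics/v4.png

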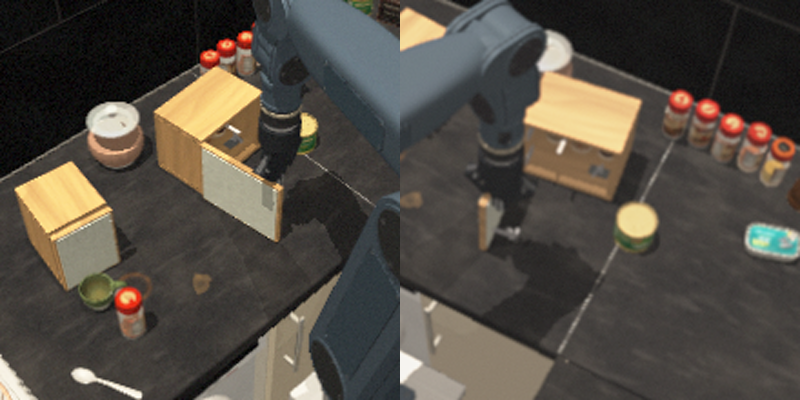

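The door stands near a right angle, with its edge at top-view col 483, row 240. I'll push it slightly further, back off towards -y and up, and check the angle.

Call:
apply_moves:
  series:
    - [[-0.03,-0.15,0],[0,0,0]]
    - [[0,-0.1,0],[0,0,0]]
    - [[0,0,0],[0,0,0]]
    - [[0,0.3,0],[0,0,0]]
    - [[0,0.8,0],[0,0,0]]
    - [[0,0.9,0],[0,0,0]]
    - [[0,0.9,0],[0,0,0]]
    - [[0,0.5,0],[0,0,0]]

```text
time: 12.45
tool_pos: [0.4351, -0.1551, 0.1238]
tool_rot: [0.0, 0.997, 0.074, 0.0]
contact_force: [0.5, 0.7, -0.0]
gripper_width: -0.0
finger_force: 0.0
```

Call:
apply_moves:
  series:
    - [[0,0,-0.9],[0,0,0]]
    - [[0,0,-0.9],[0,0,0]]
    - [[0,0,-0.9],[0,0,0]]
    - [[-0.5,0.5,0],[0,0,0]]
    - [[0,0,0],[0,0,0]]
    - [[0,0,0],[0,0,0]]
    - [[0,0,0],[0,0,0]]

```text
time: 13.15
tool_pos: [0.4242, -0.1669, 0.1906]
tool_rot: [-0.001, 0.997, 0.075, -0.0]
contact_force: [1.1, -0.0, 0.6]
gripper_width: -0.0001
finger_force: 0.0
```

```bash
python3 pic.py v5; python3 - <<'E'
from h import *
ims={c:optics.get_image(c) for c in('scene','top')}
for n,z in dict(wide_edge=.12,wide_hinge=.12,tin=0,mug=0,pepper=0).items():
    for c in ims:
        l=nets.place_of(n,c)
        if l: print(n,c,round(l[0]['score'],2),atz(ims[c],l[0]['centre'],z).round(3))
E
```

```text
wide_edge scene 0.86 [ 0.399 -0.042  0.12 ]
wide_edge top 0.66 [ 0.384 -0.056  0.12 ]
wide_hinge scene 0.8 [ 0.577 -0.045  0.12 ]
wide_hinge top 0.81 [ 0.577 -0.036  0.12 ]
tin scene 0.68 [ 0.547 -0.272  0.   ]
tin top 0.84 [ 0.567 -0.297  0.   ]
mug scene 0.58 [ 0.507  0.283 -0.   ]
pepper scene 0.87 [0.426 0.288 0.   ]
```

View pics/v5.png

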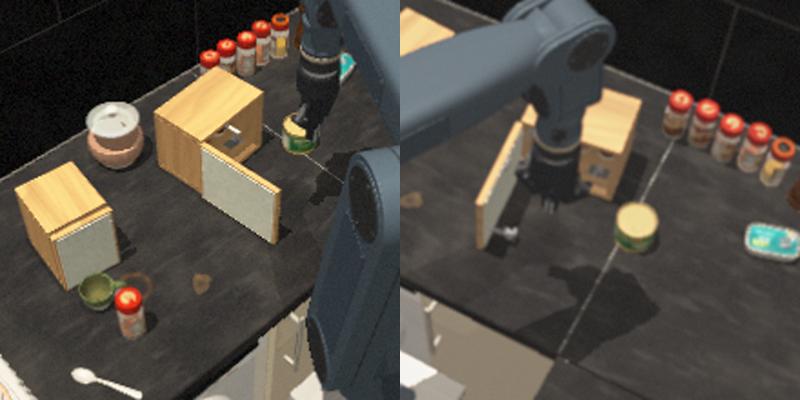

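The door is open at about 1.5–1.6 rad, the hand is clear of it, and the cup, jar and tin are still in place.

```bash
python3 -c "from cell import hand_in; print(hand_in())"
```

```text
the job is handed in; nothing more can be done
None
```

I opened the wide cupboard's door to about 1.5–1.6 rad (roughly a right angle) by pressing the catch and pushing from behind the free edge. I kept clear of the narrow cupboard, cup, jar and tin, and handed the job in at about 13 s; no verdict was returned.

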